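# Unlatch a humidity cassette and pack it with the finds

## Robot

A 6-joint arm with a two-finger parallel gripper is mounted at the origin on the work surface. World frame = base frame: x ahead of the robot, y to its left, z up, the work surface at z = 0. Lengths are in m, angles in rad, forces in N, time in s.
With the tool pointing down it reaches from about 0.425 to 0.95 m from the base axis. Payload 3.5 kg.
Tool frame: the origin (TCP) lies at the very end of the fingers, on their centre line; the grasp point (between the pads) lies 19 mm behind it; z points along the fingers, y is the line along which they close (so a half turn about z gives the same grasp; the last joint's range is limited). The gripper opens to 85 mm and grips with 20 to 120 N. Pads are 22 mm wide; open, the fingers measure 114 mm over their backs; the gripper's body (76 mm by 85 mm) begins 54 mm behind the grasp point. The pads swing forward as they close: fully open they stand 13 mm farther back than shut.
Start: joints at [-1.451, 0.286, 1.577, -0, 1.279, -0.15], TCP at [0.18, -0.651, 0.192] pointing down, gripper open.
Joint ranges: [-2.77, 2.77], [-0.9, 2.22], [0.21, 2.48], [-1.53, 4.67], [0.24, 2.81], [-2.84, 2.84]. Speed limits (rad/s): [2.79, 2.79, 3.14, 3.14, 3.14, 3.14].

## Interface

Orientations are given as a unit quaternion [x, y, z, w].
In Python, from plant import get_state, read_camera, sign_off, recognise gives the robot as it stands.
- The arm moves only by the tool arm_command, never from a script. Its argument "steps" is a list of rows, each an object with "translation": the shift along the tool's x, y, z scaled (see below), a list of three; "twist": the turn, a rotation vector about the tool's x, y, z scaled (see below), a list of three; "fingers": the opening, from -1 (shut) to 1 (fully open). In form: [{"translation": [x, y, z], "twist": [rx, ry, rz], "fingers": fingers}, ...]. A call has 1 to 5 rows; each row is the pose to reach, as a shift and turn from the pose commanded when the call began, along the tool's axes at that moment; what a row does not reach only later rows make up. The controller multiplies each number of a shift by 75 cm and each number of a turn by 60 degrees. A row lasts 1/8 s, in which the tool goes at most 62.5 mm and 10.7 degrees, less where a joint would pass 70% of its speed; a pose out of reach is approached as far as the arm can. A call with a number of a shift or a turn outside -1 to 1 is refused whole. A call with a gripper value outside its range is refused whole. The fingers move at their own pace and stop on an object; "grip_force" is the grip in N (left out, the last holds). Time passes only in rows, so rows that repeat a pose let the fingers close. It gives the time, the measured TCP pose, the force, the opening and the grip force at its end, in the units of the state.
- get_state(): the state, without advancing time (a new reading comes with each control period).
- read_camera(name): name is "scene" or "top" or "wrist"; returns a dict with "pixels" (400x640x3 uint8, red, green, blue), "K" (3x3 intrinsics, pixels), "R" (3x3) and "t" (3): a world point X has camera coordinates R X + t; the wrist camera has in their place "T_tool_cam" (4x4, takes a point from camera to tool coordinates, whose origin is the TCP and whose axes are the flange's). Camera axes: x right, y down, z forward; pixel columns grow to the right and rows downward; lengths in m; the calibration is good to about 2 mm. A picture is of the moment at which its call begins: read the wrist's pose just before it. There is no depth.
- sign_off(): hands the job in; it is judged then, once.
Trained networks look in a picture, given as the dict that the camera call returned (one of the last four; its "shot" number tells which), for a name from the list of things; names that differ only in an ending like _2 or _b are one class to them, and where a whole thing is asked for, a point or a joint stands for the part that bears it (a point fixed in the world has none). Each returns a list of dicts, best first, with "conf" (0 to 1); they miss things now and then, are a little off and sometimes report something else, mostly with a low value. They report only what shows in the picture. A call takes as long as a camera call. They do not tell look-alikes from the thing itself.
- recognise(picture, query): "point" ([row, column] in pixels, amid what is visible of it).
The state is a dict: "time": time; "qpos": joint angles; "dq": joint speeds; "joint_efforts": joint torques, N m; "eef_pos": TCP position; "tcp_rot": TCP orientation; "contact_force": force on the tool from outside, world axes, zero at the start; "wrist_torque": the same for the moment, N m; "opening": opening from 0.0 (shut) to 1.0 (fully open); "finger_force": force on a finger pad.
Only numpy, scipy, OpenCV 4.12 (cv2) and the standard library are available. Lean on these libraries where they do the work, as an engineer would, in place of code of your own. Each camera call takes 0.05 s, during which the arm holds its last target. There are 200 camera calls.

## Task

Two white humidity cassettes are latched in their spring docks. Take the one with the straight bar handle: press it fully down in its dock so that the hidden latch beneath it lets go, lift it out, and set it down (do not drop it) upright in the empty compartment of the shallow finds box with the foam dividers, then let go. Leave the cassette with the round knob seated in its dock as it is.

Things in the scene. Friction and masses are not known exactly. Their poses are not given: they have to be found in the camera images.
- cassette: White cassette to move, 70 (x) x 50 (y) mm, body 40.5 mm tall, 0.2 kg. Handle on top, centred: straight upright bar 46 mm long (x), 14 thick (y), from 40.5 to 74.5 mm above the underside. Origin: centre of underside; z up. Sits in a fixed grey dock, 110 x 70 mm, same centre and yaw, rim 54 mm above the table, 1.5 mm play; latched, its underside is 24 mm above the table (bar top 98 mm).
- cassette_other: The other cassette, to be left alone: same white body, latched in an identical dock, but with a round knob (34 mm across, top 72.5 mm above the underside) in place of the bar. Origin: centre of the underside. The two docks may stand either way round.
- latch (a joint): Hidden latch plunger under the bar-handled cassette. 0: latched, cassette cannot be lifted. Pushing the cassette straight down 6 mm to a firm stop (about 8 N) takes it to about 0.0055 m; from 0.004 m the catches are clear. It stays where pushed. Once released, springs raise the cassette to about 9 mm above its seated height and it lifts straight up and out.
- slot (a point): Centre of the floor (4 mm above the table) of the only empty compartment, 108 (x) x 138 (y) mm, of a shallow cardboard box 240 x 300 mm, walls 45 mm high, white foam dividers 40 mm high; sherds lie in the other three. It is the box's compartment nearest the robot and to its right (-x, -y corner). Axes: the box's, z up. Any yaw of the cassette will do.
Things that resemble listed ones, but are neither listed nor needed, are in the scene too. What is shaped like the part that bears latch but purple or red is not meant.

How it is judged:
On the way:
1. the bar-handled cassette is pressed down until its latch has let go (value of joint latch above 0.004 m), for 0.1 s.
At the end, for the whole second after the job is handed in: The bar-handled cassette stands upright (within 10 degrees) on the floor of the empty compartment (within 6 mm in height, its centre within 45 mm by 60 mm of the compartment's centre, which its walls ensure), at rest and released; the knobbed cassette is within 6 mm of where it was (x of cassette in the frame of slot between -0.045 and 0.045 m and y of cassette in the frame of slot between -0.06 and 0.06 m and z of cassette in the frame of slot between -0.006 and 0.006 m and angle between cassette's own z axis and vertical below 0.17 rad and linear speed of cassette below 0.02 m/s and distance of cassette_other from where it was at the start of the episode below 0.006 m); the robot touches nothing.
It fails at once if the knobbed cassette is unlatched or displaced (moved over 6 mm) (distance of cassette_other from where it was at the start of the episode above 0.006 m).
It fails at once if the cassette is let go more than 25 mm above the compartment's floor (dropped in) (z of cassette in the frame of slot above 0.025 m and horizontal distance between cassette and slot below 0.08 m and contact force between cassette and the fingers below 0.1 N).
It also fails if it takes over 42 s, if anything falls off the work surface, if the arm or the gripper's body presses on something with over 40 N, if the wrist force passes 120 N, or if a joint passes its speed limit or range.

## Working session

There is one attempt and no reset: what is moved stays moved. The work goes in short steps, Python scripts to look and compute and a tool call to move; the robot and the scene stay as the last step left them, time stands still between calls to the robot, and variables do not carry over. Pictures are saved under pics/ and viewed, at most 10 in all, crops included, and the job is handed in when it is done.

Besides the shell and the picture viewer there is one more tool, called after "Emit:" as name(argument=value, ...) on one line, values as JSON. arm_command: Moves the arm, as the interface text tells. Shifts and turns lie within -1 to 1; 1 stands for 75 cm of shift or 60 degrees of turn. Its arguments: {"type":"object","properties":{"steps":{"type":"array"},"grip_force":{"type":"number"}},"required":["steps"]}

```bash
mkdir -p pics; cat > h.py <<'E'
import numpy as np, cv2
from plant import *
def ray(p,rc,z):
    K,R,t=map(np.array,(p["K"],p["R"],p["t"]))
    d=R.T@np.linalg.inv(K)@np.array([rc[1],rc[0],1.]); c=-R.T@t
    return c+d*(z-c[2])/d[2]
def proj(p,X):
    q=np.array(p["R"])@np.array(X)+np.array(p["t"]); q=np.array(p["K"])@q; return q[:2]/q[2]
E
python3 - <<'E'
from h import *
s=get_state(); print(s["time"],s["eef_pos"],s["tcp_rot"],s["opening"])
for n in ["top","scene"]:
    p=read_camera(n); cv2.imwrite(f"pics/{n}0.png",p["pixels"][:,:,::-1]); print(n,p["K"],p["R"],p["t"])
    for q,z in [("cassette",.08),("cassette_other",.08),("latch",.08)]:
        for r in recognise(p,q)[:4]: print(n,q,r["conf"],r["point"],ray(p,r["point"],z).round(3))
E
```

```text
0.0 [ 0.17984044 -0.64984634  0.19075884] [ 9.90916678e-01  1.34472326e-01  2.97466873e-05 -1.15363113e-03] 0.9971007032611396
top [[488.29741255   0.         322.01894049]
 [  0.         488.29741255 203.3382512 ]
 [  0.           0.           1.        ]] [[-0.01055755 -0.99978963 -0.01758517]
 [-0.99056564  0.01285987 -0.13643436]
 [ 0.1366318   0.01597885 -0.99049302]] [-0.07126129  0.47083008  0.94555617]
top cassette 0.63 [176.4, 407.8] [ 0.513 -0.242  0.08 ]
top cassette_other 0.74 [177.4, 321.2] [ 0.513 -0.077  0.08 ]
scene [[474.25654131   0.         325.41427267]
 [  0.         474.25654131 204.65477517]
 [  0.           0.           1.        ]] [[-0.43739378  0.89926938  0.00112557]
 [ 0.57855231  0.28235865 -0.76521293]
 [-0.68845037 -0.33404817 -0.64377629]] [ 0.29873645 -0.2087981   1.50819359]
scene cassette 0.67 [194.3, 268.6] [ 0.534 -0.228  0.08 ]
scene cassette_other 0.88 [216.3, 323.9] [ 0.548 -0.07   0.08 ]
```

View pics/top0.png

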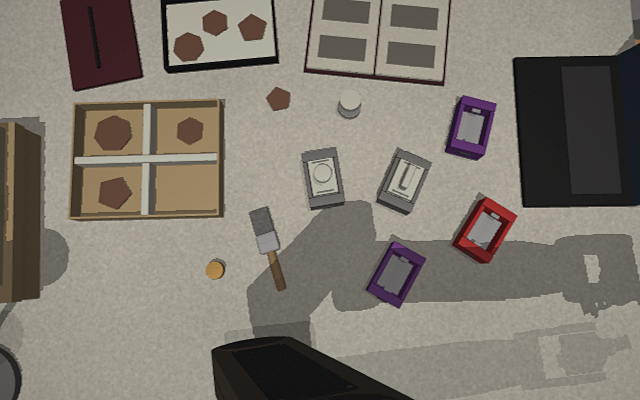

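View pics/scene0.png

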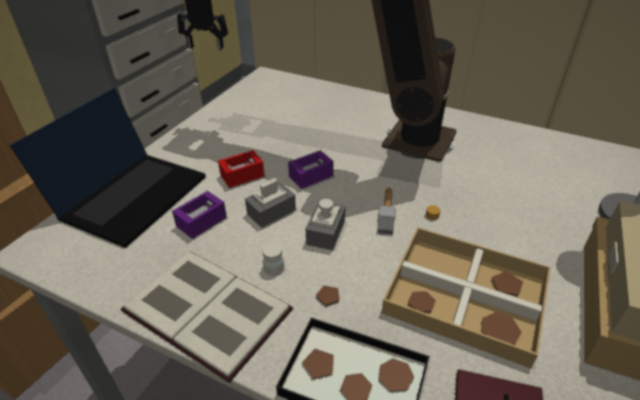

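The top view shows the bar cassette at about (407,177) px, the knob cassette at (322,177), and the empty compartment at lower right of the box, about (187,190). I'll zoom in for the yaw and box corners.

```bash
python3 - <<'E'
import cv2,numpy as np
im=cv2.imread("pics/top0.png")
a=cv2.resize(im[140:220,370:440],None,fx=5,fy=5,interpolation=cv2.INTER_CUBIC) #350x400
b=cv2.resize(im[90:230,65:230],None,fx=2.5,fy=2.5,interpolation=cv2.INTER_CUBIC)
c=np.zeros((400,770,3),np.uint8); c[:400,:350]=a; c[:350,350:350+b.shape[1]]=b[:, :420]
cv2.imwrite("pics/crop0.png",c); print(b.shape)
E
```

```text
(350, 412, 3)
```

View pics/crop0.png

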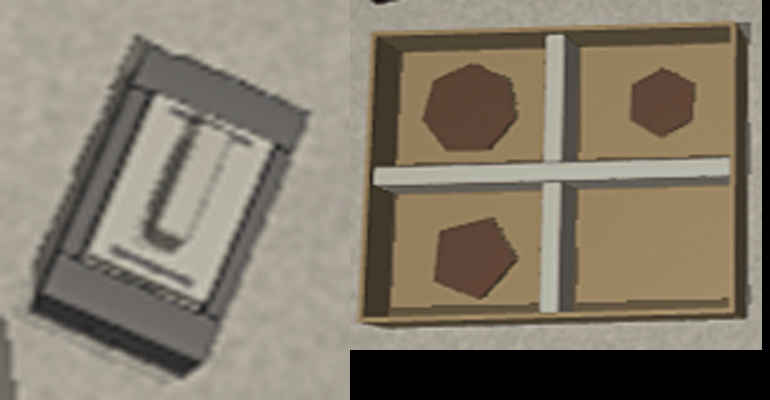

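The crop shows body-top corners at about (152,92), (280,150), (208,308), (85,250), and box rim corners at about (374,33), (738,23), (746,318), (362,322).

```bash
cat > m.py <<'E'
from h import *
p=read_camera("top")
f=lambda u,v:ray(p,((v+.5)/5-.5+140,(u+.5)/5-.5+370),.0645)
A=np.array([f(*c) for c in [(152,92),(280,150),(208,308),(85,250)]])
print(A.round(4)); C=A.mean(0); print("C",C,"sides",[np.linalg.norm(A[i]-A[i-1]).round(4) for i in range(4)])
d=(A[0]+A[1]-A[2]-A[3])/2; print("yaw long",np.degrees(np.arctan2(d[1],d[0])))
g=lambda u,v:ray(p,((v+.5)/2.5-.5+90,(u-350+.5)/2.5-.5+65),.045)
B=np.array([g(*c) for c in [(374,33),(738,23),(746,318),(362,322)]])
print(B.round(4),B.mean(0),[np.linalg.norm(B[i]-B[i-1]).round(4) for i in range(4)])
e=(B[0]+B[1]-B[2]-B[3]);a=np.arctan2(e[1],e[0]);print("box yaw",np.degrees(a))
R=np.array([[np.cos(a),-np.sin(a)],[np.sin(a),np.cos(a)]])
print("slot",B.mean(0)[:2]+R@[-.0585,-.0735])
E
python3 m.py
```

```text
[[ 0.5528 -0.2306  0.0645]
 [ 0.529  -0.2795  0.0645]
 [ 0.4674 -0.2493  0.0645]
 [ 0.4907 -0.2027  0.0645]]
C [ 0.50996366 -0.24050358  0.0645    ] sides [np.float64(0.0681), np.float64(0.0544), np.float64(0.0686), np.float64(0.0522)]
yaw long -25.097505804037606
[[0.6826 0.4287 0.045 ]
 [0.686  0.1292 0.045 ]
 [0.4436 0.1185 0.045 ]
 [0.4443 0.4242 0.045 ]] [0.56412055 0.27513492 0.045     ] [np.float64(0.2383), np.float64(0.2995), np.float64(0.2426), np.float64(0.3057)]
box yaw 1.8157581919959012
slot [0.50797882 0.19981822]
```

```bash
cat > go.py <<'E'
import sys
from h import *
from scipy.spatial.transform import Rotation as Ro
x,y,z,yaw=map(float,sys.argv[1:5])
s=get_state(); R=Ro.from_quat(s["tcp_rot"]); T=Ro.from_euler("z",yaw,degrees=True)*Ro.from_euler("x",180,degrees=True)
print("t",s["time"],np.round(s["eef_pos"],4),"F",np.round(s["contact_force"],1),"op",s["opening"])
print("trans",(R.inv().apply(np.array([x,y,z])-s["eef_pos"])/.75).round(4),"twist",np.round((R.inv()*T).as_rotvec()/(np.pi/3),4))
E
python3 go.py .51 -.2405 .2 -25.1
```

```text
t 0.45 [ 0.1799 -0.6505  0.192 ] F [ 0.7  0.3 -0.2] op 1.0007426025284665
trans [ 0.5699 -0.4096 -0.0105] twist [-2.000e-04  0.000e+00  6.759e-01]
```

Emit:
arm_command(steps=[{"translation":[0.285,-0.205,-0.01],"twist":[0,0,0.34],"fingers":0.2},{"translation":[0.285,-0.205,-0.01],"twist":[0,0,0.34],"fingers":0.2},{"translation":[0.285,-0.205,-0.01],"twist":[0,0,0.34],"fingers":0.2},{"translation":[0.57,-0.41,-0.01],"twist":[0,0,0.676],"fingers":0.2},{"translation":[0.57,-0.41,-0.01],"twist":[0,0,0.676],"fingers":0.2}])

```text
time: 1.08
eef_pos: [0.3754, -0.4076, 0.1986]
tcp_rot: [0.976, -0.22, 0.0, 0.0]
contact_force: [1.5, -0.3, 0.8]
opening: 0.604
finger_force: 0.0
```

```bash
python3 go.py .51 -.2405 .2 -25.1
```

```text
t 1.075 [ 0.3754 -0.4076  0.1986] F [ 1.5 -0.3  0.8] op 0.6035151651849211
trans [ 0.0665 -0.2783 -0.0019] twist [ 0.0004 -0.0009 -0.0052]
```

Emit:
arm_command(steps=[{"translation":[0.0665,-0.278,0],"twist":[0,0,-0.005],"fingers":0.2},{"translation":[0.0665,-0.278,0],"twist":[0,0,-0.005],"fingers":0.2},{"translation":[0.0665,-0.278,0],"twist":[0,0,-0.005],"fingers":0.2},{"translation":[0.0665,-0.278,0],"twist":[0,0,-0.005],"fingers":0.2},{"translation":[0.0665,-0.278,0],"twist":[0,0,-0.005],"fingers":0.2}])

```text
time: 1.7
eef_pos: [0.5087, -0.2398, 0.1984]
tcp_rot: [0.977, -0.213, 0.0, 0.0]
contact_force: [0.3, -0.8, 0.9]
opening: 0.597
finger_force: 0.0
```

```bash
cat > w.py <<'E'
import sys
from h import *
from scipy.spatial.transform import Rotation as Ro
n=sys.argv[1]; s=get_state(); p=read_camera("wrist")
G=np.eye(4); G[:3,:3]=Ro.from_quat(s["tcp_rot"]).as_matrix(); G[:3,3]=s["eef_pos"]
M=np.linalg.inv(G@np.array(p["T_tool_cam"])); p["R"],p["t"]=M[:3,:3],M[:3,3]
cv2.imwrite(f"pics/{n}.png",p["pixels"][:,:,::-1])
np.savez(f"pics/{n}.npz",K=p["K"],R=p["R"],t=p["t"])
for r in recognise(p,"cassette")[:3]: print(r["conf"],r["point"],ray(p,r["point"],.08).round(4))
# predicted bar top corners at the assumed pose
a=np.radians(-25.1);c=np.array([.51,-.2405])
for dx,dy in [(.023,.007),(.023,-.007),(-.023,-.007),(-.023,.007)]:
    q=c+[np.cos(a)*dx-np.sin(a)*dy,np.sin(a)*dx+np.cos(a)*dy]; print(proj(p,[*q,.098]).round(1))
E
python3 w.py w1; python3 go.py .51 -.2405 .2 -25.1
```

```text
0.64 [288.1, 37.3] [0.5339 0.1176 0.08  ]
0.63 [179.2, 315.1] [ 0.5166 -0.2352  0.08  ]
[315.4 163.7]
[329.8 163.9]
[329.  208.8]
[315.3 208.7]
t 1.8 [ 0.5076 -0.2417  0.1983] F [0.  0.3 0.7] op 0.598131698154734
trans [ 0.0022 -0.0027 -0.0023] twist [ 0.0006 -0.      0.006 ]
```

View pics/w1.png

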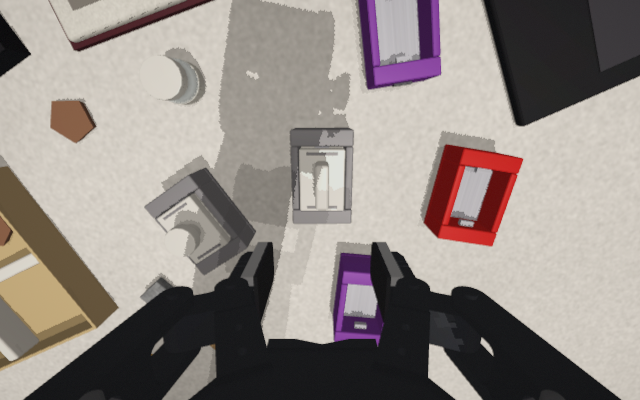

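The wrist view shows the bar top at about (322,186), spanning rows 163–208, which matches the predicted corners. I'll descend.

Emit:
arm_command(steps=[{"translation":[0.001,-0.001,0.08],"twist":[0,0,0.003],"fingers":0.0},{"translation":[0.001,-0.001,0.14],"twist":[0,0,0.003],"fingers":0.0},{"translation":[0.001,-0.001,0.16],"twist":[0,0,0.003],"fingers":0.0},{"translation":[0.001,-0.001,0.173],"twist":[0,0,0.003],"fingers":0.0},{"translation":[0.001,-0.001,0.173],"twist":[0,0,0.003],"fingers":0.0}])

```text
time: 2.42
eef_pos: [0.5094, -0.2419, 0.0696]
tcp_rot: [0.976, -0.216, 0.001, 0.0]
contact_force: [0.2, 0.4, 0.1]
opening: 0.501
finger_force: 0.0
```

Emit:
arm_command(steps=[{"translation":[0,0,0],"twist":[0,0,0],"fingers":-1},{"translation":[0,0,0],"twist":[0,0,0],"fingers":-1},{"translation":[0,0,0],"twist":[0,0,0],"fingers":-1},{"translation":[0,0,0],"twist":[0,0,0],"fingers":-1},{"translation":[0,0,0],"twist":[0,0,0],"fingers":-1}], grip_force=60)

```text
time: 3.05
eef_pos: [0.5088, -0.2409, 0.0685]
tcp_rot: [0.976, -0.216, 0.0, 0.0]
contact_force: [-0.0, 0.5, -0.4]
opening: 0.005
finger_force: 0.0
```

```bash
python3 w.py w2; python3 -c "
from h import *
s=get_state();print(s)
p=read_camera('scene');im=p['pixels'][100:280,180:420,::-1];cv2.imwrite('pics/s2.png',cv2.resize(im,None,fx=3,fy=3));print(proj(p,s['eef_pos']))"
```

```text
0.58 [208.0, 317.8] [ 0.5241 -0.2447  0.08  ]
[308.6 203.3]
[334.2 203.4]
[333.  277.7]
[309.4 277.6]
{'time': 3.15, 'qpos': array([-6.22413648e-01,  1.77663607e-01,  1.94848342e+00, -2.47048449e-05,
        1.01552185e+00,  1.38365785e+00]), 'dq': array([-0.0004629 , -0.00138051,  0.00102541, -0.00083888,  0.00045087,
        0.00046884]), 'joint_efforts': array([ 5.75541548e-03, -3.27987170e+01, -2.57071835e+01,  2.04131129e-04,
        4.87279813e-04, -1.34743425e-05]), 'eef_pos': array([ 0.50882623, -0.24093171,  0.06847707]), 'tcp_rot': array([ 9.76411680e-01, -2.15917183e-01, -3.91668643e-05, -5.36137271e-06]), 'contact_force': array([ 0.90860239, -0.38864619,  0.1423964 ]), 'wrist_torque': array([-0.02014064, -0.01588895, -0.01295549]), 'finger_force': 0.0, 'opening': 0.0037946383101615548}
[269.65845679 190.81803854]
```

View pics/w2.png

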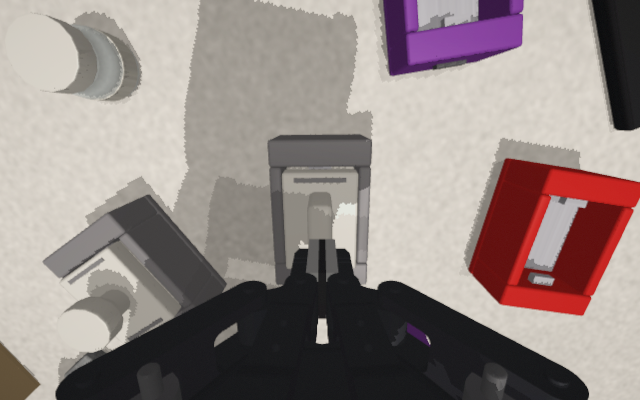

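View pics/s2.png

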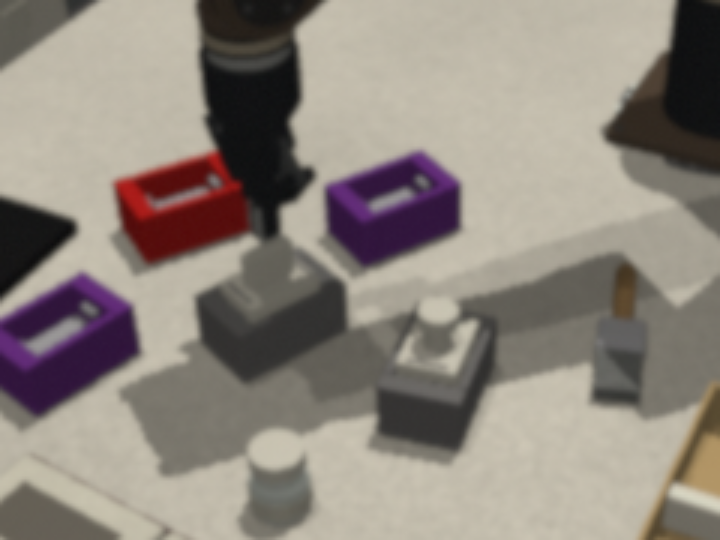

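```bash
python3 - <<'E'
from h import *
p=read_camera("wrist"); T=np.array(p["T_tool_cam"]); print(T.round(4)); M=np.linalg.inv(T); K=np.array(p["K"])
for z in (-.06,-.03,-.019,0,.03): 
    q=K@(M@[0,0,z,1])[:3]; print(z,(q[:2]/q[2]).round(1))
p=read_camera("scene")
for z in (.07,.085,.1,.115): print(z,proj(p,[.509,-.241,z]).round(1))
s=get_state();print(s["eef_pos"])
E
```

```text
[[ 1.000e-04 -9.584e-01 -2.853e-01  7.070e-02]
 [ 1.000e+00 -1.000e-04  8.000e-04 -8.000e-04]
 [-8.000e-04 -2.853e-01  9.584e-01 -1.824e-01]
 [ 0.000e+00  0.000e+00  0.000e+00  1.000e+00]]
-0.06 [323.1 270.9]
-0.03 [322.8 243.8]
-0.019 [322.8 236.1]
0 [322.6 224.7]
0.03 [322.5 210.5]
0.07 [269.6 190.4]
0.085 [269.1 185.7]
0.1 [268.6 180.9]
0.115 [268.2 176. ]
[ 0.50881881 -0.24098234  0.06847261]
```

The shut fingertips appear at about (320,240) px in the wrist view and about (268,178) in the scene view. Both put them about 40 mm short of the reported TCP, hovering just above the bar. So I'll press the bar from above with the shut fingers, stepping down slowly; the contact height will also measure the offset.

Emit:
arm_command(steps=[{"translation":[0,0,0.002],"twist":[0,0,0],"fingers":-1},{"translation":[0,0,0.004],"twist":[0,0,0],"fingers":-1},{"translation":[0,0,0.006],"twist":[0,0,0],"fingers":-1},{"translation":[0,0,0.008],"twist":[0,0,0],"fingers":-1},{"translation":[0,0,0.008],"twist":[0,0,0],"fingers":-1}])

```text
time: 3.92
eef_pos: [0.5087, -0.2409, 0.0623]
tcp_rot: [0.976, -0.216, -0.0, -0.0]
contact_force: [-0.1, 0.1, 0.0]
opening: 0.003
finger_force: 0.0
```

Emit:
arm_command(steps=[{"translation":[0,0,0.001],"twist":[0,0,0],"fingers":-1},{"translation":[0,0,0.002],"twist":[0,0,0],"fingers":-1},{"translation":[0,0,0.003],"twist":[0,0,0],"fingers":-1},{"translation":[0,0,0.004],"twist":[0,0,0],"fingers":-1},{"translation":[0,0,0.004],"twist":[0,0,0],"fingers":-1}])

```text
time: 4.55
eef_pos: [0.5089, -0.241, 0.0598]
tcp_rot: [0.976, -0.216, -0.0, -0.0]
contact_force: [-0.4, 0.5, 3.1]
opening: -0.003
finger_force: 1.2
```

Contact came at a reported z of about 0.060, so the fingertips are about 38 mm short of the reported TCP. I'll keep pressing.

Emit:
arm_command(steps=[{"translation":[0,0,0.002],"twist":[0,0,0],"fingers":-1},{"translation":[0,0,0.004],"twist":[0,0,0],"fingers":-1},{"translation":[0,0,0.005],"twist":[0,0,0],"fingers":-1},{"translation":[0,0,0.006],"twist":[0,0,0],"fingers":-1},{"translation":[0,0,0.006],"twist":[0,0,0],"fingers":-1}])

```text
time: 5.18
eef_pos: [0.509, -0.2411, 0.0558]
tcp_rot: [0.976, -0.216, 0.0, 0.0]
contact_force: [-1.9, 0.3, 6.0]
opening: -0.001
finger_force: 2.8
```

Emit:
arm_command(steps=[{"translation":[0,0,0.001],"twist":[0,0,0],"fingers":-1},{"translation":[0,0,0.002],"twist":[0,0,0],"fingers":-1},{"translation":[0,0,0.0025],"twist":[0,0,0],"fingers":-1},{"translation":[0,0,0.0025],"twist":[0,0,0],"fingers":-1}])

```text
time: 5.68
eef_pos: [0.5091, -0.2412, 0.0541]
tcp_rot: [0.976, -0.216, 0.0, 0.0]
contact_force: [-2.2, 1.1, 5.6]
opening: -0.004
finger_force: 3.1
```

Emit:
arm_command(steps=[{"translation":[0,0,0.001],"twist":[0,0,0],"fingers":-1},{"translation":[0,0,0.002],"twist":[0,0,0],"fingers":-1},{"translation":[0,0,0.0025],"twist":[0,0,0],"fingers":-1},{"translation":[0,0,0.0025],"twist":[0,0,0],"fingers":-1}])

```text
time: 6.18
eef_pos: [0.5093, -0.2413, 0.0533]
tcp_rot: [0.976, -0.216, 0.0, 0.0]
contact_force: [-4.6, 2.5, 10.4]
opening: -0.002
finger_force: 5.4
```

Emit:
arm_command(steps=[{"translation":[0,0,0.001],"twist":[0,0,0],"fingers":-1},{"translation":[0,0,0.002],"twist":[0,0,0],"fingers":-1},{"translation":[0,0,0.002],"twist":[0,0,0],"fingers":-1}])

```text
time: 6.55
eef_pos: [0.5095, -0.2415, 0.0532]
tcp_rot: [0.976, -0.216, 0.0, 0.0]
contact_force: [-5.6, 3.7, 16.8]
opening: 0.0
finger_force: 8.4
```

It has hit the firm stop after 6 mm of travel. I'll back off, open, descend around the bar and grip.

Emit:
arm_command(steps=[{"translation":[0,0,-0.02],"twist":[0,0,0],"fingers":-1},{"translation":[0,0,-0.08],"twist":[0,0,0],"fingers":-0.1},{"translation":[0,0,-0.08],"twist":[0,0,0],"fingers":-0.1},{"translation":[0,0,-0.08],"twist":[0,0,0],"fingers":-0.1},{"translation":[0,0,-0.08],"twist":[0,0,0],"fingers":-0.1}])

```text
time: 7.18
eef_pos: [0.5078, -0.2403, 0.1079]
tcp_rot: [0.976, -0.216, -0.001, -0.001]
contact_force: [-0.4, 0.1, -0.2]
opening: 0.451
finger_force: 0.0
```

```bash
python3 w.py w3; python3 go.py .51 -.2405 .038 -25.1
```

```text
0.92 [202.3, 315.3] [ 0.5165 -0.2383  0.08  ]
[311.3 184.6]
[332.  184.6]
[331.2 246.8]
[311.8 246.7]
t 7.275 [ 0.508  -0.2404  0.1082] F [-0.5 -0.2  1.3] op 0.4512765851237097
trans [ 0.0027 -0.001   0.0936] twist [-0.0005  0.0026  0.0025]
```

View pics/w3.png

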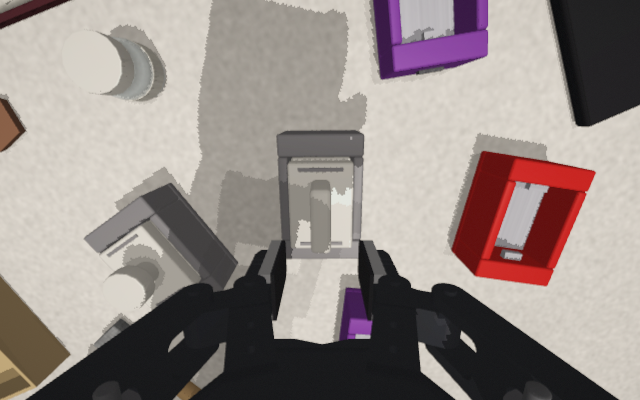

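The wrist view shows the bar at about (320,216), raised and centred between the open fingers. I'll descend and grip.

Emit:
arm_command(steps=[{"translation":[0.002,-0.001,0.04],"twist":[0,0,0.002],"fingers":-0.1},{"translation":[0.002,-0.001,0.075],"twist":[0,0,0.002],"fingers":-0.1},{"translation":[0.002,-0.001,0.088],"twist":[0,0,0.002],"fingers":-0.1},{"translation":[0.002,-0.001,0.0925],"twist":[0,0,0.002],"fingers":-0.1},{"translation":[0.002,-0.001,0.0925],"twist":[0,0,0.002],"fingers":-0.1}])

```text
time: 7.9
eef_pos: [0.511, -0.2413, 0.041]
tcp_rot: [0.976, -0.217, 0.0, 0.0]
contact_force: [0.4, -0.0, 0.4]
opening: 0.449
finger_force: 0.0
```

Emit:
arm_command(steps=[{"translation":[0,0,0],"twist":[0,0,0],"fingers":-1},{"translation":[0,0,0],"twist":[0,0,0],"fingers":-1},{"translation":[0,0,0],"twist":[0,0,0],"fingers":-1},{"translation":[0,0,0],"twist":[0,0,0],"fingers":-1},{"translation":[0,0,0],"twist":[0,0,0],"fingers":-1}], grip_force=50)

```text
time: 8.52
eef_pos: [0.5111, -0.2413, 0.0408]
tcp_rot: [0.976, -0.217, 0.001, 0.0]
contact_force: [1.2, -0.4, 0.6]
opening: 0.154
finger_force: 51.6
```

Emit:
arm_command(steps=[{"translation":[0,0,-0.005],"twist":[0,0,0],"fingers":-1},{"translation":[0,0,-0.012],"twist":[0,0,0],"fingers":-1},{"translation":[0,0,-0.02],"twist":[0,0,0],"fingers":-1},{"translation":[0,0,-0.03],"twist":[0,0,0],"fingers":-1},{"translation":[0,0,-0.03],"twist":[0,0,0],"fingers":-1}])

```text
time: 9.15
eef_pos: [0.5106, -0.241, 0.0637]
tcp_rot: [0.976, -0.217, 0.0, 0.0]
contact_force: [0.1, 0.9, -2.2]
opening: 0.153
finger_force: 51.0
```

Emit:
arm_command(steps=[{"translation":[0,0,-0.03],"twist":[0,0,0],"fingers":-1},{"translation":[0,0,-0.08],"twist":[0,0,0],"fingers":-1},{"translation":[0,0,-0.14],"twist":[0,0,0],"fingers":-1},{"translation":[0,0,-0.16],"twist":[0,0,0],"fingers":-1},{"translation":[0,0,-0.16],"twist":[0,0,0],"fingers":-1}])

```text
time: 9.78
eef_pos: [0.5107, -0.2411, 0.1833]
tcp_rot: [0.976, -0.217, 0.001, 0.0]
contact_force: [-0.4, -0.2, -2.6]
opening: 0.153
finger_force: 51.2
```

```bash
python3 go.py .508 .20 .18 1.8; python3 go.py .508 .20 .18 -25.1
```

```text
t 9.775 [ 0.5107 -0.2411  0.1833] F [-0.4 -0.2 -2.6] op 0.1528666535707157
trans [-0.2524 -0.5312  0.0039] twist [ 0.0005 -0.001  -0.4478]
t 9.775 [ 0.5107 -0.2411  0.1833] F [-0.4 -0.2 -2.6] op 0.1528666535707157
trans [-0.2524 -0.5312  0.0039] twist [ 0.0003 -0.0011  0.0006]
```

It lifted free, with a load of about 2 N. Now I'll carry it over the compartment.

Emit:
arm_command(steps=[{"translation":[-0.05,-0.106,0],"twist":[0,0,-0.09],"fingers":-1},{"translation":[-0.085,-0.18,0],"twist":[0,0,-0.15],"fingers":-1},{"translation":[-0.12,-0.25,0],"twist":[0,0,-0.22],"fingers":-1},{"translation":[-0.155,-0.32,0],"twist":[0,0,-0.28],"fingers":-1},{"translation":[-0.17,-0.36,0],"twist":[0,0,-0.34],"fingers":-1}])

```text
time: 10.4
eef_pos: [0.507, 0.0601, 0.1796]
tcp_rot: [0.999, -0.039, -0.003, -0.0]
contact_force: [-0.1, -0.1, -2.1]
opening: 0.15
finger_force: 51.1
```

```bash
python3 go.py .508 .20 .18 1.8
```

```text
t 10.4 [0.507  0.0601 0.1796] F [-0.1 -0.1 -2.1] op 0.14954749993987376
trans [-0.0133 -0.1861 -0.0004] twist [-0.0005  0.0052 -0.1049]
```

Emit:
arm_command(steps=[{"translation":[-0.007,-0.07,0],"twist":[0,0,-0.06],"fingers":-1},{"translation":[-0.01,-0.13,0],"twist":[0,0,-0.105],"fingers":-1},{"translation":[-0.013,-0.175,0],"twist":[0,0,-0.105],"fingers":-1},{"translation":[-0.013,-0.186,0],"twist":[0,0,-0.105],"fingers":-1},{"translation":[-0.013,-0.186,0],"twist":[0,0,-0.105],"fingers":-1}])

```text
time: 11.02
eef_pos: [0.5099, 0.1972, 0.1808]
tcp_rot: [1.0, 0.015, -0.002, 0.001]
contact_force: [-0.3, 0.2, -2.3]
opening: 0.151
finger_force: 51.0
```

```bash
python3 go.py .508 .20 .04 1.8;  python3 w.py w4; python3 - <<'E'
from h import *
z=np.load("pics/w4.npz"); p=dict(z); im=cv2.imread("pics/w4.png")
# predicted inner compartment floor (green) and rim outline
a=np.radians(1.8); 
for zz,col in ((.004,(0,255,0)),(.04,(255,0,0))):
    P=[proj(p,[.508+np.cos(a)*x-np.sin(a)*y,.1998+np.sin(a)*x+np.cos(a)*y,zz]) for x,y in ((.054,.069),(.054,-.069),(-.054,-.069),(-.054,.069))]
    cv2.polylines(im,[np.int32(np.round(P))],True,col,1)
cv2.imwrite("pics/w4b.png",im)
E
```

```text
t 11.025 [0.5099 0.1972 0.1808] F [-0.3  0.2 -2.3] op 0.15063955865142406
trans [-0.0018 -0.0041  0.1877] twist [ 0.0011  0.0035 -0.002 ]
[797.9 181.5]
[808. 188.]
[766.6 228.8]
[756.6 222.8]
```

View pics/w4b.png

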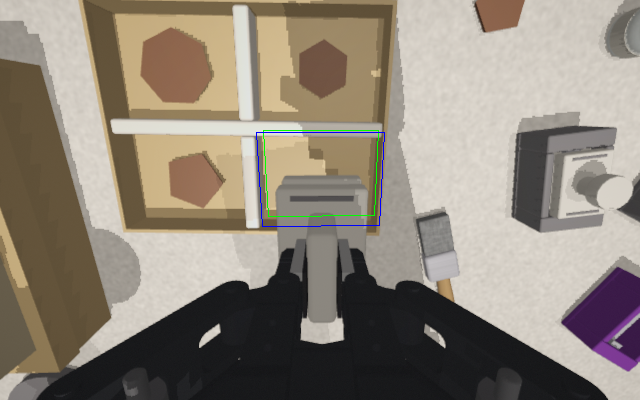

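The overlaid outline matches the empty compartment, spanning (258,132) to (382,226) px, and the cassette hangs upright at about (320,240). I'll lower it.

Emit:
arm_command(steps=[{"translation":[-0.002,-0.004,0.06],"twist":[0,0,0],"fingers":-1},{"translation":[-0.002,-0.004,0.12],"twist":[0,0,0],"fingers":-1},{"translation":[-0.002,-0.004,0.17],"twist":[0,0,0],"fingers":-1},{"translation":[-0.002,-0.004,0.2],"twist":[0,0,0],"fingers":-1},{"translation":[-0.002,-0.004,0.21],"twist":[0,0,0],"fingers":-1}])

```text
time: 11.75
eef_pos: [0.5082, 0.199, 0.0235]
tcp_rot: [1.0, 0.013, -0.002, 0.0]
contact_force: [-0.3, -0.2, -2.2]
opening: 0.148
finger_force: 50.9
```

Emit:
arm_command(steps=[{"translation":[0,0,0.003],"twist":[0,0,0],"fingers":-1},{"translation":[0,0,0.006],"twist":[0,0,0],"fingers":-1},{"translation":[0,0,0.008],"twist":[0,0,0],"fingers":-1},{"translation":[0,0,0.01],"twist":[0,0,0],"fingers":-1},{"translation":[0,0,0.01],"twist":[0,0,0],"fingers":-1}])

```text
time: 12.38
eef_pos: [0.5094, 0.2005, 0.018]
tcp_rot: [1.0, 0.014, 0.0, -0.0]
contact_force: [-1.4, 0.4, -2.4]
opening: 0.155
finger_force: 50.9
```

Emit:
arm_command(steps=[{"translation":[0,0,0.002],"twist":[0,0,0],"fingers":-1},{"translation":[0,0,0.004],"twist":[0,0,0],"fingers":-1},{"translation":[0,0,0.006],"twist":[0,0,0],"fingers":-1},{"translation":[0,0,0.007],"twist":[0,0,0],"fingers":-1},{"translation":[0,0,0.007],"twist":[0,0,0],"fingers":-1}])

```text
time: 13.0
eef_pos: [0.5095, 0.2005, 0.0128]
tcp_rot: [1.0, 0.014, 0.0, -0.0]
contact_force: [-0.9, 0.8, -1.2]
opening: 0.151
finger_force: 51.1
```

Emit:
arm_command(steps=[{"translation":[0,0,0.001],"twist":[0,0,0],"fingers":-1},{"translation":[0,0,0.002],"twist":[0,0,0],"fingers":-1},{"translation":[0,0,0.002],"twist":[0,0,0],"fingers":-1}])

```text
time: 13.38
eef_pos: [0.5096, 0.2006, 0.0127]
tcp_rot: [1.0, 0.014, -0.0, 0.0]
contact_force: [-4.7, -0.2, 8.6]
opening: 0.151
finger_force: 52.6
```

It's on the floor. I'll release with a small opening, then rise.

Emit:
arm_command(steps=[{"translation":[0,0,-0.002],"twist":[0,0,0],"fingers":-0.3},{"translation":[0,0,-0.002],"twist":[0,0,0],"fingers":-0.3},{"translation":[0,0,-0.002],"twist":[0,0,0],"fingers":-0.3},{"translation":[0,0,-0.03],"twist":[0,0,0],"fingers":-0.3},{"translation":[0,0,-0.06],"twist":[0,0,0],"fingers":-0.3}])

```text
time: 14.0
eef_pos: [0.509, 0.2003, 0.0559]
tcp_rot: [1.0, 0.014, -0.001, 0.0]
contact_force: [0.2, 0.2, 1.2]
opening: 0.352
finger_force: 0.0
```

Emit:
arm_command(steps=[{"translation":[0,0,-0.06],"twist":[0,0,0],"fingers":-0.3},{"translation":[0,0,-0.12],"twist":[0,0,0],"fingers":-0.3},{"translation":[0,0,-0.2],"twist":[0,0,0],"fingers":-0.3},{"translation":[0,0,-0.2],"twist":[0,0,0],"fingers":-0.3},{"translation":[0,0,-0.2],"twist":[0,0,0],"fingers":-0.3}])

```text
time: 14.62
eef_pos: [0.5092, 0.2004, 0.2057]
tcp_rot: [1.0, 0.014, -0.0, 0.0]
contact_force: [-0.8, -0.2, -0.4]
opening: 0.353
finger_force: 0.0
```

```bash
python3 -c "
from h import *
s=get_state();print(s['time'],s['eef_pos'],s['contact_force'],s['finger_force'])
p=read_camera('scene');a=p['pixels'][120:380,200:580,::-1];cv2.imwrite('pics/end.png',cv2.resize(a,None,fx=2,fy=2))"
```

```text
14.625 [0.50922095 0.20036606 0.20573271] [-0.81467219 -0.20052966 -0.36885193] 0.0
```

View pics/end.png

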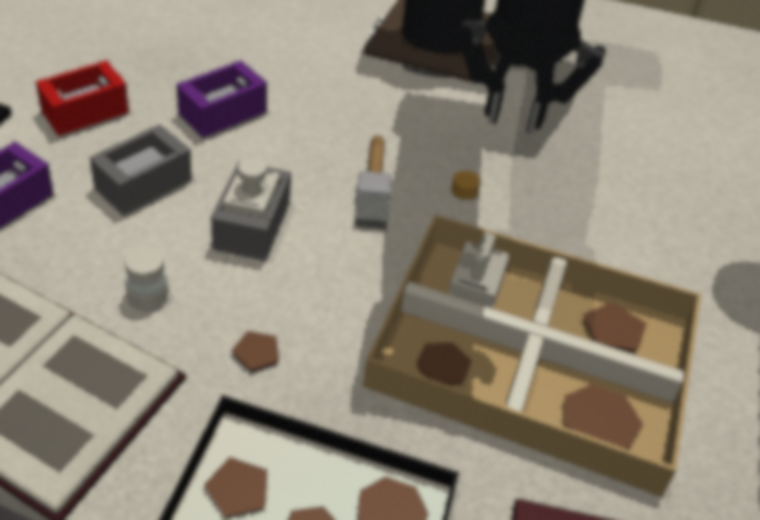

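The bar cassette stands upright in the empty compartment at about (480,270) px. Its dock is empty, the knob cassette is still seated at (250,200), and the gripper is clear.

```bash
python3 -c "
from plant import *
print(sign_off())"
```

```text
the job is handed in; nothing more can be done
None
```

The bar-handled cassette was pressed to release its latch, lifted out and set upright in the empty compartment; the knobbed one stayed seated, and the job was handed in at about 15 s, with no verdict returned.

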